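# Pop the scanner battery and trap it

### The arm

A 6-joint arm with a two-finger parallel gripper is mounted at the origin on the work surface. World frame = base frame: x ahead of the robot, y to its left, z up, the work surface at z = 0. Lengths are in m, angles in rad, forces in N, time in s.
With the tool pointing down it reaches from about 0.35 to 0.775 m from the base axis. Payload 5.5 kg.
Tool frame: the origin (TCP) lies midway between the tips of the shut fingers; the grasp point (between the pads) lies 19 mm behind it; x points along the fingers, y is the direction in which the jaws open and shut, and the axes are right-handed (so a half turn about x gives the same grasp; the last joint's range is limited). The gripper opens to 85 mm and grips with 20 to 120 N. Pads are 22 mm wide; open, the fingers measure 114 mm over their backs; the gripper's body (76 mm by 85 mm) begins 54 mm behind the grasp point. The pads swing forward as they close: fully open they stand 13 mm farther back than shut.
Start: joints at [1.154, 0.313, 0.046, 1.304, 0, 1.431], TCP at [0.157, 0.553, 0.231] pointing down, gripper open.
Joint ranges: [-2.76, 2.76], [-0.86, 1.69], [-1.03, 1.26], [-2.2, 2.34], [-1.47, 1.5], [-3.14, 3.14]. Speed limits (rad/s): [2.57, 2.57, 3.14, 3.14, 3.14, 3.14].

### API

Orientations are given as a unit quaternion [w, x, y, z].
In Python, from workcell import env, optics, order, models gives the robot as it stands. The module is installed in compiled form; this text tells all that it offers.
- The arm moves only by the tool servo_tool, never from a script. Its argument "moves" is a list of rows, each a list of 5 numbers: the shift along the tool's x, y, z in cm, then the turn about the tool's x in rad, then the closure, from -1 (fully open) to 1 (shut). A call has exactly 10 rows; each row shifts and turns the commanded pose from where the row before left it, along the tool's axes as they then stand; what a row does not reach is not made up. A row lasts 1/8 s, in which the tool goes at most 62.5 mm and 10.7 degrees, less where a joint would pass 70% of its speed; a pose out of reach is approached as far as the arm can. A call is refused whole if a number of a shift passes 6.25 or a number of a turn 0.188, either way. A call with a gripper value outside its range is refused whole. The fingers move at their own pace and stop on an object; "grip_force" is the grip in N (left out, the last holds). Time passes only in rows, so rows that do not move let the fingers close, or fill a call up. It gives the time, the measured TCP pose, the force and the opening at its end, in the units of the state.
- env.get_state(): the state, without advancing time (a new reading comes with each control period).
- optics.read_camera(name): name is "scene" or "top" or "wrist"; returns a dict with "pixels" (420x560x3 uint8, blue, green, red), "vertical_fov" (degrees; the focal length in pixels is half the picture's height over the tangent of half this angle, whatever the lens; pixels are square), "cx", "cy" (the principal point, pixels), "extrinsics" (4x4, takes a point from world to camera coordinates). Camera axes: x right, y up, looking along -z (the intrinsics and any distortion apply to the point x, -y, -z); pixel columns grow to the right and rows downward; lengths in m; the calibration is good to about 2 mm. A picture is of the moment at which its call begins. There is no depth.
- order.hand_in(): hands the job in, once; it reports no verdict.
Trained networks look in a picture, given as the dict that the camera call returned (one of the last four; its "shot" number tells which), for a name from the list of things; names that differ only in an ending like _2 or _b are one class to them, and where a whole thing is asked for, a point or a joint stands for the part that bears it (a point fixed in the world has none). Each returns a list of dicts, best first, with "conf" (0 to 1); they miss things now and then, are a little off and sometimes report something else, mostly with a low value. They report only what shows in the picture. A call takes as long as a camera call.
- models.outline_of(name, picture): "pixels" (420x560 bool, what is visible of it) and "location" ([column, row] in pixels, amid what is visible of it).
- models.pinpoint(name, picture): "location" ([column, row] in pixels: a listed point, or the origin of a listed thing).
The state is a dict: "clock": time; "joint_pos": joint angles; "qvel": joint speeds; "tau": joint torques, N m; "tcp_pos": TCP position; "orientation": TCP orientation; "wrist_force": force on the tool from outside, world axes, zero at the start; "ft_torque": the same for the moment, N m; "finger_gap": finger opening in m.
Only numpy, scipy, OpenCV 4.12 (cv2) and the standard library are available. Lean on these libraries where they do the work, as an engineer would, in place of code of your own. Each camera call takes 0.05 s, during which the arm holds its last target.

### The job

Press the charger's ejector key right down with one fingertip, with the other finger standing in the battery's way, so that it stops the battery that the spring slides out before half of it has left the bay. Do not pinch, lift or tip the battery, and leave the other things on the desk where they are. Finish while still holding both: one finger keeping the key down, the other holding back the battery, which is at rest and a good finger's breadth (at least 15 mm) out.

Things in the scene. Friction and masses are not known exactly. Their poses are not given: they have to be found in the camera images.
- dock: White charger bay fixed to the desk, x -97 to +145 mm, 55 mm high at the back. Origin on the desk, z up. The battery slides out to -x along y = 0; the key lies on the +y side. Track floor 15 mm high, ends at x = -45. Cheeks (outer faces y = +/-33) 49 mm high from x = -20 to +95, 28 mm from -45 to -20; bare desk beyond. Ahead of x = -20 nothing of it is higher than the key.
- battery_mid (a point): Centre of the black battery pack, 100 (bay x) x 50 x 36 mm high, 150 g, loose on the track. Latched: x = 30, y = 0, z = 33 mm in the bay's frame, front face at x = -20, top at z = 51. Let go, a damped spring (5 N, falling to 3 N) slides it to the bay's -x at 20 to 60 mm/s; held back by nothing, it drops off the end after about 75 mm. Distance out = 30 mm minus its x.
- key_top (a point): Centre of the top of the grey ribbed ejector key, a flat pad 60 (bay x) x 40 mm (bay y), 42 mm above the desk when up, moving down with it. In the bay's frame at x = -60, y = +62 mm: beside the track, 40 mm ahead of the latched battery's face, so a finger straight across from it (62 mm away, on the centre line) stands in the battery's way.
- eject_key (a joint): Travel of the key: 0 up, 0.010 m fully down. It goes straight down against 3 to 10 N and lets the battery go at about 0.007 m. It does not spring back: it stays where it is left. Fully down its top is 32 mm above the desk, 19 mm lower than the battery's top, so two fingertips at one height can do both parts.
- gel: Bystander: upright gel bottle, 54 mm wide, 150 mm tall; origin at its underside.
- cup: Bystander: steel cup, 72 mm wide, 85 mm tall; origin at its underside.
- probe: Bystander: white hand probe lying on the desk, about 140 mm long, 46 mm wide, 22 mm high; origin underneath.
- pen: Bystander: blue pen, 140 mm long, 10 mm thick, lying along its x; origin underneath at its middle.
- case: Bystander: soft-looking grey carrying case, 150 x 200 x 50 mm high; origin underneath.
- jar: Bystander: glass jar with a steel cap, 64 mm wide, 70 mm tall; origin at its underside.

How it is judged:
On the way, in this order (a step that is already met when the one before it is completed fails the run):
1. the ejector key is pressed down so that the battery is let go (value of joint eject_key above 0.006 m), for 0.02 s.
2. the battery has popped at least 15 mm out and one finger holds it back, with the other on the key, before half of it (50 mm) is out (x of battery_mid in the frame of dock between -0.02 and 0.015 m and contact force between the fingers and eject_key above 0.3 N and contact force between the fingers and battery above 0.5 N), for 0.3 s.
At the end, for the whole second after the job is handed in: The key is down (over 8 mm) with a finger still on it (over 0.3 N), the battery is 15 to 50 mm out of its latched place, level (7 degrees) and resting on its track (5 mm in height), at rest (10 mm/s), and a finger bears on it with more than 0.5 N, holding it against the spring (all of step 2 and value of joint eject_key above 0.008 m and linear speed of battery below 0.01 m/s and angle between battery_mid's own z axis and vertical below 0.12 rad and z of battery_mid in the frame of dock between 0.028 and 0.039 m); the arm keeps its last pose, push and grip.
It fails at once if the battery slides out by more than half its length (x of battery_mid in the frame of dock below -0.022 m).
It fails at once if the battery is lifted off its track or tipped (z of battery_mid in the frame of dock above 0.041 m or angle between battery_mid's own z axis and vertical above 0.2 rad).
It fails at once if the battery is squeezed or jammed with more than 18 N (contact force between the fingers and battery above 18 N).
It fails at once if a bystander is shifted by more than 20 mm (distance of any of gel, cup, probe, pen, jar, case from where it was at the start of the episode above 0.02 m).
It also fails if it takes over 35 s, if anything falls off the work surface, if the arm or the gripper's body presses on something with over 40 N, if the wrist force passes 120 N, or if a joint passes its speed limit or range.

## Working session

There is one attempt and no reset: what is moved stays moved. The work goes in short steps, Python scripts to look and compute and a tool call to move; the robot and the scene stay as the last step left them, time stands still between calls to the robot, and variables do not carry over. Pictures are saved under pics/ and viewed, and the job is handed in when it is done.

Besides the shell and the picture viewer there is one more tool, called after "Call:" by a JSON object that holds its "name" and its "arguments", one argument or row to a line. servo_tool: Moves the arm, as the interface text tells. Its arguments: {"type":"object","properties":{"moves":{"type":"array"},"grip_force":{"type":"number"}},"required":["moves"]}

```bash
mkdir -p pics; cat > h.py <<'E'
import numpy as np, cv2
from workcell import env, optics, order, models
def K(p):
    f=210/np.tan(np.radians(p["vertical_fov"])/2); return f,p["cx"],p["cy"]
def ray(p,uv):
    f,cx,cy=K(p);E=np.array(p["extrinsics"]);R=E[:3,:3];t=E[:3,3]
    d=R.T@np.array([(uv[0]-cx)/f,-(uv[1]-cy)/f,-1]);return -R.T@t,d
def atz(p,uv,z):
    o,d=ray(p,uv);return o+d*(z-o[2])/d[2]
def proj(p,X):
    f,cx,cy=K(p);E=np.array(p["extrinsics"]);c=E[:3,:3]@np.array(X)+E[:3,3]
    return np.array([cx+f*c[0]/-c[2],cy-f*c[1]/-c[2]])
E
python3 - <<'E'
from h import *
s=env.get_state();print({k:np.round(v,3) for k,v in s.items()})
for n in ["scene","top","wrist"]:
    p=optics.read_camera(n);cv2.imwrite(f"pics/{n}0.png",p["pixels"]);print(n,{k:v for k,v in p.items() if k not in("pixels","extrinsics")})
    for t,z in [("key_top",.042),("battery_mid",.033),("dock",0)]:
        for r in models.pinpoint(t,p)[:2]: print(t,r["location"],round(r["conf"],2),np.round(atz(p,r["location"],z),4))
E
```

```text
{'clock': np.float64(0.0), 'joint_pos': array([ 1.154,  0.314,  0.045,  1.304, -0.   ,  1.431]), 'qvel': array([ 0.001, -0.   ,  0.   , -0.001,  0.   , -0.   ]), 'tau': array([-1.0000e-03, -4.8062e+01,  2.9854e+01,  1.9000e-02, -0.0000e+00,
       -0.0000e+00]), 'tcp_pos': array([0.157, 0.553, 0.23 ]), 'orientation': array([ 0.7  ,  0.097,  0.701, -0.098]), 'wrist_force': array([ 0.58 , -0.029, -0.207]), 'ft_torque': array([ 0.05 ,  0.031, -0.016]), 'finger_gap': np.float64(0.085)}
scene {'vertical_fov': 48.81074940256556, 'cx': 278.71268746451244, 'cy': 204.424855750063, 'shot': 1}
key_top [301.2, 235.5] 0.65 [0.6025 0.1148 0.042 ]
battery_mid [258.1, 217.9] 0.86 [0.6538 0.0079 0.033 ]
dock [271.2, 227.7] 0.68 [0.6279 0.0232 0.    ]
top {'vertical_fov': 47.08508864952358, 'cx': 280.10981211637693, 'cy': 203.9500746838481, 'shot': 2}
key_top [235.9, 202.5] 0.68 [0.6042 0.1121 0.042 ]
battery_mid [272.5, 186.7] 0.91 [0.6461 0.0189 0.033 ]
wrist {'vertical_fov': 71.41230874193805, 'cx': 281.63970281144685, 'cy': 204.38660510983718, 'shot': 3}
```

View pics/scene0.png

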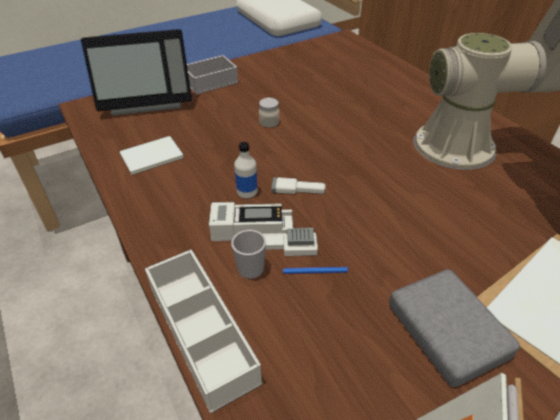

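View pics/top0.png

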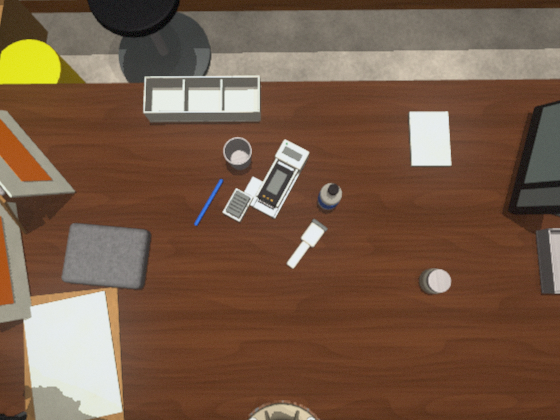

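View pics/wrist0.png

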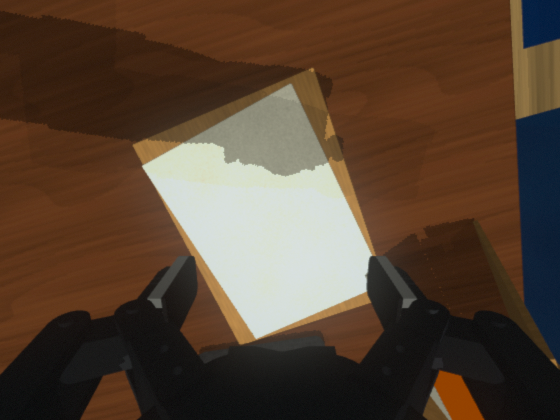

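The scene and top views agree. The dock is at about (0.62, 0.03) with yaw near -31°. The cup (238,153 in the top view) and the gel bottle (330,195) are close by. Next I'll fit the dock pose and find the bystanders.

```bash
cat > fit.py <<'E'
from h import *
from scipy.optimize import least_squares
def fit(obs):
    # obs list (pic, uv, dockpt)
    def res(q):
        c,s=np.cos(q[2]),np.sin(q[2]);r=[]
        for p,uv,d in obs:
            X=[q[0]+c*d[0]-s*d[1],q[1]+s*d[0]+c*d[1],d[2]];r+=list(proj(p,X)-uv)
        return r
    o=least_squares(res,[.62,.03,-.54],loss='soft_l1',f_scale=2.);return o.x,np.array(res(o.x)).reshape(-1,2)
E
python3 - <<'E'
from fit import *
obs=[]
for n in ["scene","top"]:
    p=optics.read_camera(n)
    for t,d in [("key_top",(-.06,.062,.042)),("battery_mid",(.03,0,.033)),("dock",(0,0,0))]:
        for r in models.pinpoint(t,p)[:1]: obs.append((p,np.array(r["location"]),d))
    for t,z in [("gel",.0),("cup",0),("probe",0),("pen",0),("jar",0),("case",0)]:
        for r in models.pinpoint(t,p)[:1]: print(n,t,r["location"],round(r["conf"],2),np.round(atz(p,r["location"],z),3))
q,r=fit(obs);print(q,np.round(r,1))
p=optics.read_camera("top");im=cv2.resize(p["pixels"][120:240,170:370],None,fx=4,fy=4,interpolation=cv2.INTER_CUBIC)
c,s=np.cos(q[2]),np.sin(q[2])
def W(d): return [q[0]+c*d[0]-s*d[1],q[1]+s*d[0]+c*d[1],d[2]]
for d in [(-.02,-.025,.051),(-.02,.025,.051),(.08,.025,.051),(.08,-.025,.051),(-.09,.042,.042),(-.03,.042,.042),(-.03,.082,.042),(-.09,.082,.042),(-.045,.033,.028),(-.045,-.033,.028),(.145,.033,.055),(.145,-.033,.055)]:
    u=(proj(p,W(d))-[170,120]+.5)*4;cv2.circle(im,tuple(int(v) for v in u),4,(0,255,0),1)
cv2.imwrite("pics/top1.png",im)
E
```

```text
scene gel [247.6, 191.0] 0.59 [ 0.614 -0.125  0.   ]
scene cup [247.9, 267.2] 0.74 [0.732 0.102 0.   ]
scene probe [303.2, 188.2] 0.81 [ 0.484 -0.059  0.   ]
scene pen [314.7, 269.4] 0.55 [0.61  0.183 0.   ]
scene jar [271.5, 120.3] 0.87 [ 0.392 -0.386  0.   ]
scene case [443.9, 328.4] 0.78 [ 0.476  0.434 -0.   ]
top gel [323.7, 197.8] 0.97 [ 0.622 -0.115  0.   ]
top cup [243.4, 159.1] 0.57 [ 0.729  0.097 -0.   ]
top probe [306.2, 247.7] 0.62 [ 0.491 -0.067  0.   ]
top pen [208.3, 203.8] 0.61 [0.609 0.189 0.   ]
top jar [431.4, 280.8] 0.86 [ 0.403 -0.386  0.   ]
top case [110.7, 257.1] 0.97 [0.472 0.439 0.   ]
[ 0.62407932  0.02631944 -0.55454923] [[-0.2 -0.4]
 [-0.6  3.1]
 [ 2.7  0.3]
 [ 0.2 -0.7]
 [ 0.4 -1.2]
 [ 1.   2.4]]
```

View pics/top1.png

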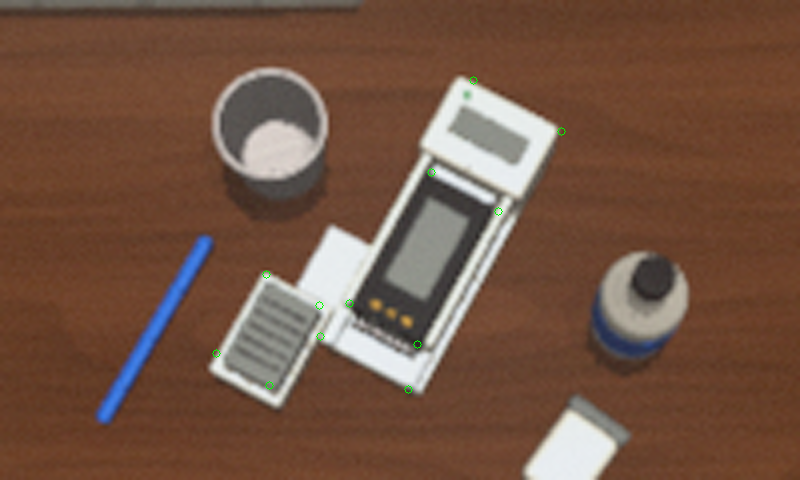

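```bash
cat >> h.py <<'E'
from scipy.spatial.transform import Rotation as Ro
def toolR(s=None):
    s=s or env.get_state();q=s["orientation"];return Ro.from_quat([q[1],q[2],q[3],q[0]]).as_matrix()
E
python3 - <<'E'
from fit import *
R=toolR();print(np.round(R,3))
p=optics.read_camera("top")
C=lambda u,v:np.array([u/4-.5+170+.0,v/4-.5+120])
o=[(p,C(277,338),(-.06,.062,.042)),(p,C(352,315),(-.02,.025,.051)),(p,C(420,348),(-.02,-.025,.051)),(p,C(500,205),(.08,-.025,.051)),(p,C(432,168),(.08,.025,.051)),(p,C(460,76),(.145,.033,.055)),(p,C(560,128),(.145,-.033,.055))]
q,r=fit(o);print(q,np.round(r,1))
E
```

```text
[[ 0.     0.273  0.962]
 [ 0.     0.962 -0.273]
 [-1.     0.    -0.   ]]
[ 0.6228284   0.02356868 -0.49815117] [[-0.7  0.2]
 [ 0.6 -1.6]
 [ 1.1 -0.7]
 [-0.5  0.9]
 [-0.8  1.2]
 [ 1.3  0.7]
 [-0.9 -0.7]]
```

Call:
{"name": "servo_tool", "arguments": {
  "moves": [
    [0,-2.5,4,0,-1],
    [0,-3.1,4.9,0,-1],
    [0,-3.1,4.9,0,-1],
    [0,-3.1,4.9,0,-1],
    [0,-3.1,4.9,0,-1],
    [0,-3.1,4.9,0,-1],
    [0,-3.1,4.9,0,-1],
    [0,-3.1,4.9,0,-1],
    [0,-2.0,3,0.12,-1],
    [0,0,0,0.12,-1]
  ]
}}

```text
clock: 2.95
tcp_pos: [0.4847, 0.186, 0.2311]
orientation: [0.683, 0.183, 0.683, -0.184]
wrist_force: [-0.4, 0.5, 0.5]
finger_gap: 0.0852
```

```bash
python3 - <<'E'
from h import *
p=optics.read_camera("wrist");cv2.imwrite("pics/w1.png",p["pixels"])
E=np.array(p["extrinsics"]);print(-E[:3,:3].T@E[:3,3],np.round(E[:3,:3],2))
for t,z in [("key_top",.042),("battery_mid",.033),("dock",0)]:
    for r in models.pinpoint(t,p)[:2]: print(t,r["location"],round(r["conf"],2),np.round(atz(p,r["location"],z),4))
E
```

```text
[0.41937846 0.22375825 0.37430736] [[ 0.5   0.87  0.  ]
 [-0.83  0.48 -0.3 ]
 [-0.26  0.15  0.96]]
key_top [277.5, 286.2] 0.79 [0.6027 0.1114 0.042 ]
key_top [232.8, 305.7] 0.68 [0.5985 0.0447 0.042 ]
battery_mid [234.5, 336.6] 0.66 [0.648  0.0138 0.033 ]
dock [231.6, 308.4] 0.67 [0.6243 0.0179 0.    ]
```

View pics/w1.png

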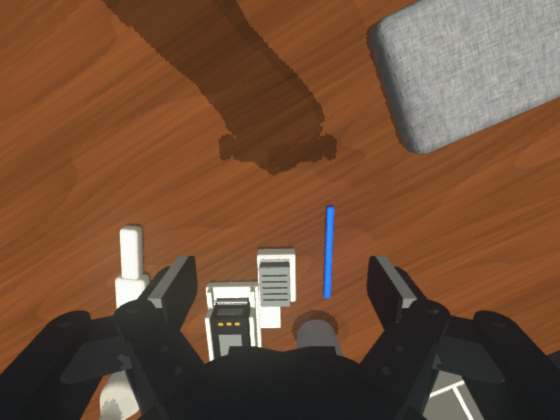

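```bash
python3 - <<'E'
import cv2
im=cv2.imread("pics/w1.png")[235:365,190:340]
cv2.imwrite("pics/w1c.png",cv2.resize(im,None,fx=4.6,fy=4.6,interpolation=cv2.INTER_CUBIC))
E
```

```text
(no output)
```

View pics/w1c.png

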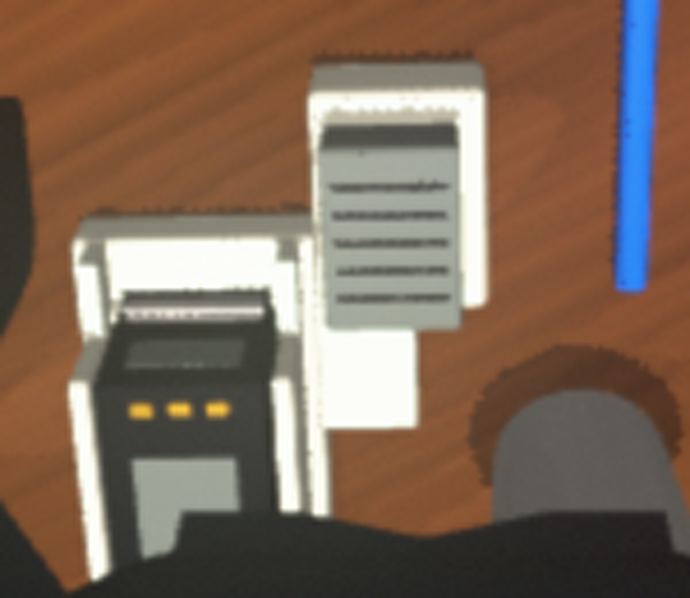

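```bash
python3 - <<'E'
from fit import *
p=optics.read_camera("wrist")
C=lambda u,v:np.array([u/4.6-.5+190,v/4.6-.5+235])
o=[(p,C(u,v),d) for u,v,d in [(322,149,(-.09,.042,.042)),(460,148,(-.09,.082,.042)),(327,329,(-.03,.042,.042)),(461,327,(-.03,.082,.042)),(99,382,(-.02,-.025,.051)),(276,380,(-.02,.025,.051)),(76,240,(-.045,-.033,.028))]]
q,r=fit(o);print(q,np.round(r,2));np.save("q.npy",q)
pt=p=optics.read_camera("top")
C=lambda u,v:np.array([u/4-.5+170+.0,v/4-.5+120])
o2=[(p,C(277,338),(-.06,.062,.042)),(p,C(352,315),(-.02,.025,.051)),(p,C(420,348),(-.02,-.025,.051)),(p,C(460,76),(.145,.033,.055)),(p,C(560,128),(.145,-.033,.055))]
q2,r=fit(o+o2);print(q2,np.round(r,1))
s=env.get_state();R=toolR(s);th=np.arctan2(R[1,2],R[0,2]);print("tool z yaw",th)
for Q in(q,q2):
  c,s_=np.cos(Q[2]),np.sin(Q[2]);w=np.array([Q[0]+c*-.057-s_*.031,Q[1]+s_*-.057+c*.031,0]);print("target",w,"delta tool",R.T@(w-s["tcp_pos"])*100,"turn",-(Q[2]-th))
E
```

```text
[ 0.62268357  0.02904096 -0.50825496] [[-0.01 -0.84]
 [ 1.37 -0.8 ]
 [ 0.19  0.13]
 [ 1.01  0.4 ]
 [-1.38 -0.36]
 [-1.89 -0.12]
 [ 0.29  3.97]]
[ 0.62229049  0.02825701 -0.51433778] [[-0.3 -0.6]
 [ 1.1 -0.4]
 [-0.3  0.3]
 [ 0.5  0.8]
 [-2.  -0.4]
 [-2.5  0. ]
 [-0.2  3.9]
 [-2.7 -0.1]
 [-1.2 -1.6]
 [-1.  -0.4]
 [ 0.4  1.1]
 [-2.   0.1]]
tool z yaw -0.5143041622042133
target [0.58797491 0.08386166 0.        ] delta tool [23.14088449 -3.9439756  14.33750946] turn -0.006049200181151071
target [0.58791594 0.08328782 0.        ] delta tool [23.14087463 -3.99683682 14.36060429] turn 3.362027640674281e-05
```

Call:
{"name": "servo_tool", "arguments": {
  "moves": [
    [0,-0.5,2.0,0,0.3],
    [0,-0.7,2.5,0,0.3],
    [0,-0.8,3.0,0,0.3],
    [1,-0.8,3.0,0,0.3],
    [2,-0.7,2.5,0,0.3],
    [3,-0.5,1.35,0,0.3],
    [3,0,0,0,0.3],
    [2.5,0,0,0,0.3],
    [1,0,0,0,0.3],
    [0,0,0,0,0.3]
  ]
}}

```text
clock: 4.5
tcp_pos: [0.5873, 0.0824, 0.1053]
orientation: [0.683, 0.18, 0.684, -0.181]
wrist_force: [-0.8, -0.1, -0.1]
finger_gap: 0.03
```

```bash
cat > chk.py <<'E'
from fit import *
Q=np.array([.6223,.0284,-.514])
s=env.get_state();t=s["tcp_pos"];c,n=np.cos(Q[2]),np.sin(Q[2]);d=t[:2]-Q[:2]
R=toolR(s);print("clk",s["clock"],"dock xy mm",1e3*np.array([c*d[0]+n*d[1],-n*d[0]+c*d[1]]),"z",t[2]*1e3,"gap",s["finger_gap"]*1e3,"F",np.round(s["wrist_force"],2),"yaw",np.arctan2(R[1,2],R[0,2]))
E
python3 - <<'E'
import chk
from h import *
for n in ["scene","wrist"]:
    p=optics.read_camera(n);im=p["pixels"]
    if n=="scene": im=cv2.resize(im[150:300,190:390],None,fx=4,fy=4,interpolation=cv2.INTER_CUBIC)
    cv2.imwrite(f"pics/{n}2.png",im)
E
```

```text
clk 4.5 dock xy mm [-57.01137406  29.85057901] z 105.32336005263545 gap 29.95087408781862 F [-0.8  -0.15 -0.15] yaw -0.5166479645777547
```

View pics/scene2.png

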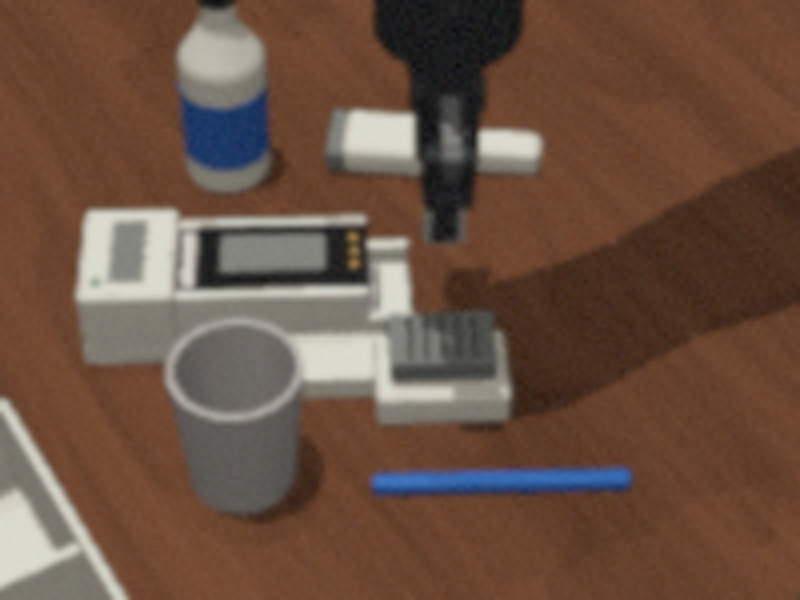

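View pics/wrist2.png

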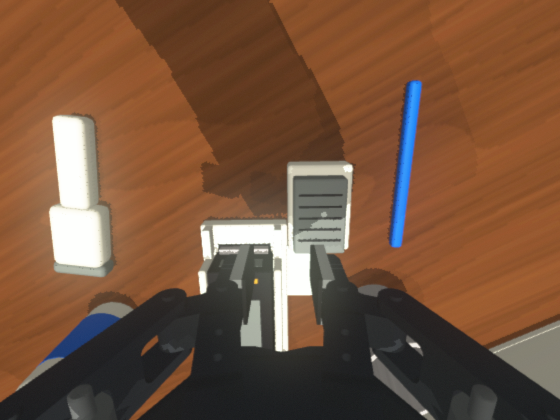

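Call:
{"name": "servo_tool", "arguments": {
  "moves": [
    [0,0,0,0,-0.35],
    [0,0,0,0,-0.35],
    [0.5,0.1,0,0,-0.35],
    [1,0,0,0,-0.35],
    [1,0,0,0,-0.35],
    [1,0,0,0,-0.35],
    [0.7,0,0,0,-0.35],
    [0.3,0,0,0,-0.35],
    [0,0,0,0,-0.35],
    [0,0,0,0,-0.35]
  ]
}}

```text
clock: 5.85
tcp_pos: [0.5887, 0.0835, 0.0617]
orientation: [0.684, 0.181, 0.683, -0.181]
wrist_force: [-0.4, 0.4, -0.4]
finger_gap: 0.0577
```

```bash
python3 - <<'E'
import chk
from h import *
for n in ["scene","wrist"]:
    p=optics.read_camera(n);im=p["pixels"].copy()
    Q=chk.Q;c,s=np.cos(Q[2]),np.sin(Q[2])
    sc=1
    W=lambda d:[Q[0]+c*d[0]-s*d[1],Q[1]+s*d[0]+c*d[1],d[2]]
    off=np.array([0,0])
    if n=="scene": im=cv2.resize(im[150:300,190:390],None,fx=4,fy=4,interpolation=cv2.INTER_CUBIC);sc=4;off=np.array([190,150])
    else: im=cv2.resize(im[150:400,150:450],None,fx=2.4,fy=2.4,interpolation=cv2.INTER_CUBIC);sc=2.4;off=np.array([150,150])
    for d in [(-.02,-.025,.051),(-.02,.025,.051),(-.09,.042,.042),(-.03,.042,.042),(-.03,.082,.042),(-.09,.082,.042),(-.045,.033,.028),(-.045,-.033,.028)]:
        u=(proj(p,W(d))-off)*sc;cv2.circle(im,tuple(int(v) for v in u),4,(0,255,0),1)
    cv2.imwrite(f"pics/{n}3.png",im)
E
```

```text
clk 5.85 dock xy mm [-56.33511813  31.41211997] z 61.689665280817195 gap 57.68602190942107 F [-0.36  0.4  -0.37] yaw -0.516808172590801
```

View pics/scene3.png

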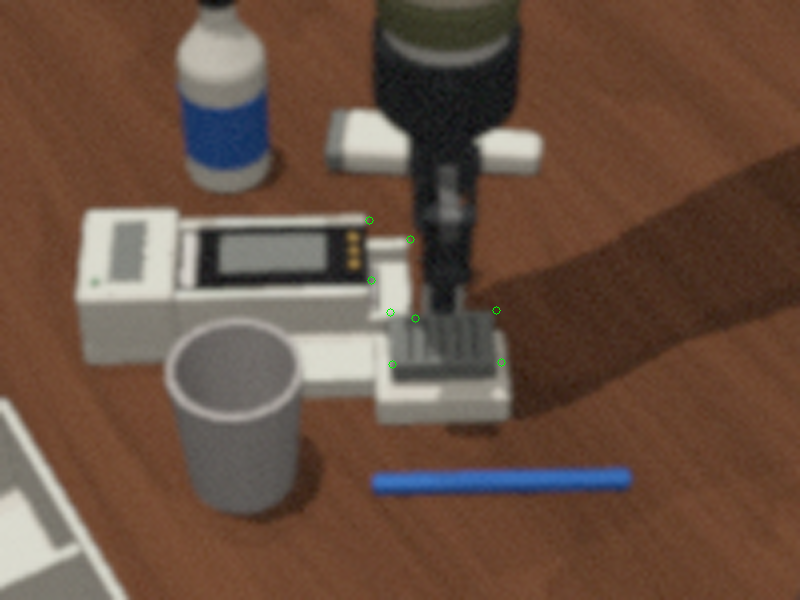

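View pics/wrist3.png

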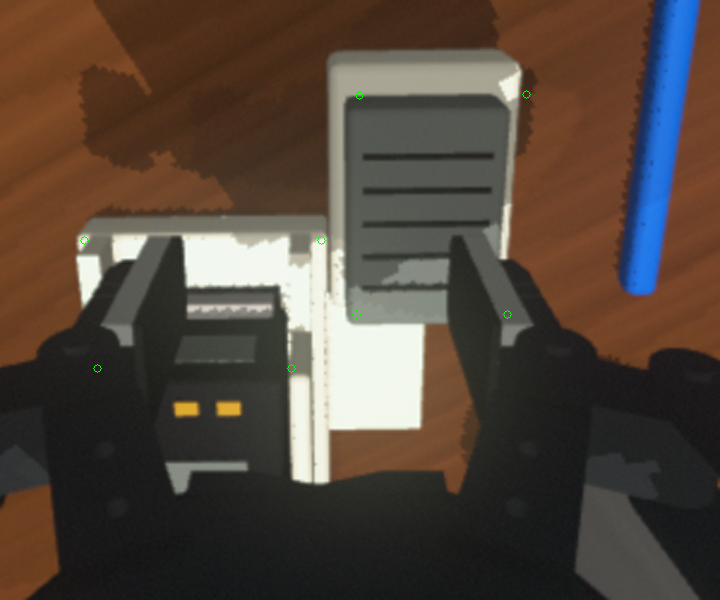

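Call:
{"name": "servo_tool", "arguments": {
  "moves": [
    [0.3,-0.2,0,0,-0.35],
    [0.4,0,0,0,-0.35],
    [0.4,0,0,0,-0.35],
    [0.3,0,0,0,-0.35],
    [0.2,0,0,0,-0.35],
    [0.2,0,0,0,-0.35],
    [0.2,0,0,0,-0.35],
    [0.1,0,0,0,-0.35],
    [0,0,0,0,-0.35],
    [0,0,0,0,-0.35]
  ]
}}

```text
clock: 7.2
tcp_pos: [0.5874, 0.0817, 0.0404]
orientation: [0.684, 0.181, 0.684, -0.181]
wrist_force: [-0.2, -0.3, 0.2]
finger_gap: 0.0575
```

```bash
python3 - <<'E'
import chk
from h import *
p=optics.read_camera("scene");im=cv2.resize(p["pixels"][150:300,190:390],None,fx=4,fy=4,interpolation=cv2.INTER_CUBIC);cv2.imwrite("pics/scene4.png",im)
p=optics.read_camera("wrist");im=cv2.resize(p["pixels"][150:400,150:450],None,fx=2.4,fy=2.4,interpolation=cv2.INTER_CUBIC);cv2.imwrite("pics/wrist4.png",im)
E
```

```text
clk 7.2 dock xy mm [-56.5902254   29.26943265] z 40.38372429632013 gap 57.52528118781554 F [-0.18 -0.26  0.15] yaw -0.5168186522280993
```

View pics/scene4.png

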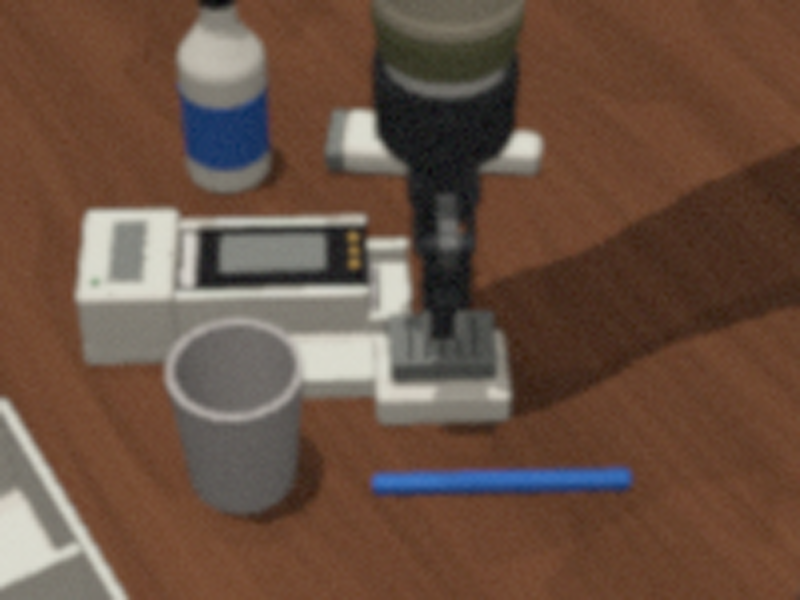

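View pics/wrist4.png

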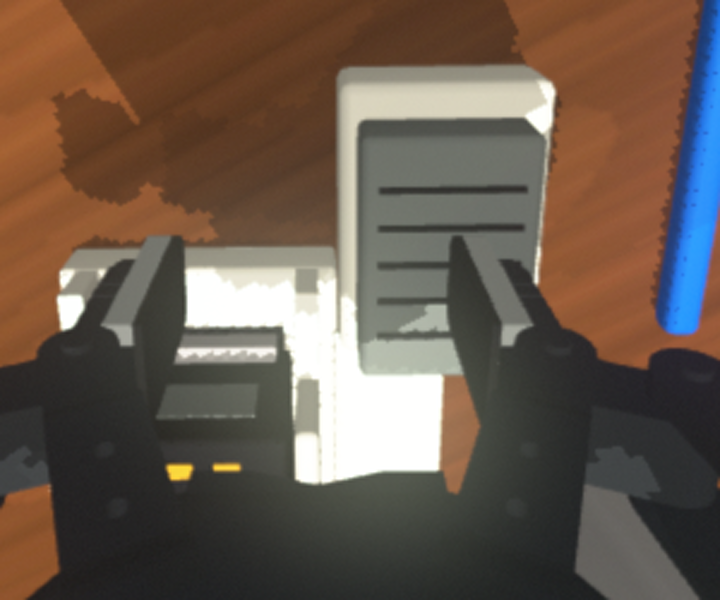

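Call:
{"name": "servo_tool", "arguments": {
  "moves": [
    [0,0,-0.3,0,-0.35],
    [0.1,0,0,0,-0.35],
    [0.1,0,0,0,-0.35],
    [0.1,0,0,0,-0.35],
    [0.1,0,0,0,-0.35],
    [0.1,0,0,0,-0.35],
    [0.1,0,0,0,-0.35],
    [0,0,0,0,-0.35],
    [0,0,0,0,-0.35],
    [0,0,0,0,-0.35]
  ]
}}

```text
clock: 8.55
tcp_pos: [0.5848, 0.0832, 0.0343]
orientation: [0.684, 0.181, 0.684, -0.181]
wrist_force: [-1.0, 0.1, 5.0]
finger_gap: 0.0577
```

```bash
python3 chk.py
```

```text
clk 8.55 dock xy mm [-59.62587233  29.31696216] z 34.32433722804721 gap 57.708579223089195 F [-1.02  0.12  5.04] yaw -0.5168074597815949
```

Call:
{"name": "servo_tool", "arguments": {
  "moves": [
    [0.1,0,0,0,-0.35],
    [0.1,0,0,0,-0.35],
    [0.1,0,0,0,-0.35],
    [0.1,0,0,0,-0.35],
    [0.1,0,0,0,-0.35],
    [0.1,0,0,0,-0.35],
    [0.1,0,0,0,-0.35],
    [0.1,0,0,0,-0.35],
    [0,0,0,0,-0.35],
    [0,0,0,0,-0.35]
  ]
}}

```text
clock: 9.8
tcp_pos: [0.5848, 0.0833, 0.0272]
orientation: [0.684, 0.181, 0.683, -0.181]
wrist_force: [-3.3, -0.0, 9.8]
finger_gap: 0.0575
```

```bash
python3 chk.py
```

```text
clk 9.8 dock xy mm [-59.62663731  29.40016363] z 27.185296497487773 gap 57.511084949825566 F [-3.27 -0.01  9.76] yaw -0.517087978501136
```

```bash
python3 - <<'E'
import chk
from h import *
p=optics.read_camera("scene");im=cv2.resize(p["pixels"][150:300,190:390],None,fx=4,fy=4,interpolation=cv2.INTER_CUBIC);cv2.imwrite("pics/scene5.png",im)
p=optics.read_camera("wrist");im=cv2.resize(p["pixels"][150:400,150:450],None,fx=2.4,fy=2.4,interpolation=cv2.INTER_CUBIC);cv2.imwrite("pics/wrist5.png",im)
E
```

```text
clk 9.8 dock xy mm [-59.62663731  29.40016363] z 27.185296497487773 gap 57.511084949825566 F [-3.27 -0.01  9.76] yaw -0.517087978501136
```

View pics/scene5.png

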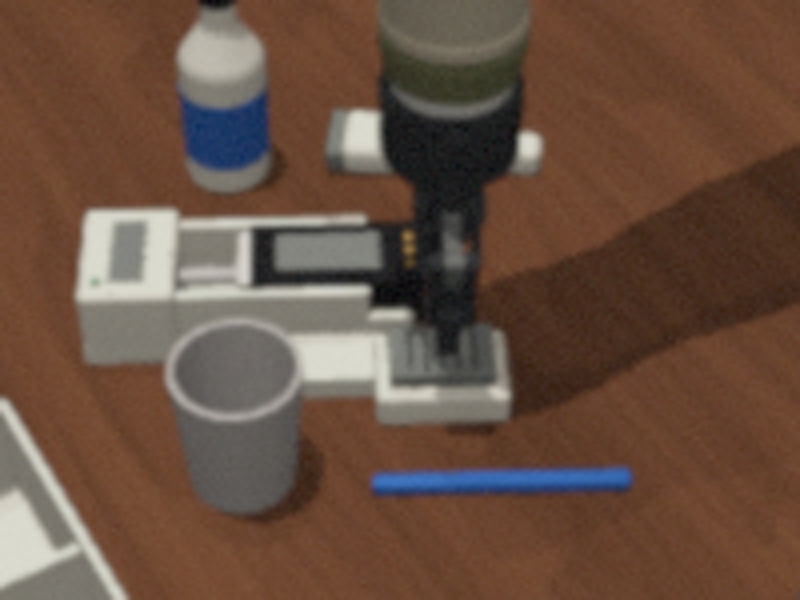

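View pics/wrist5.png

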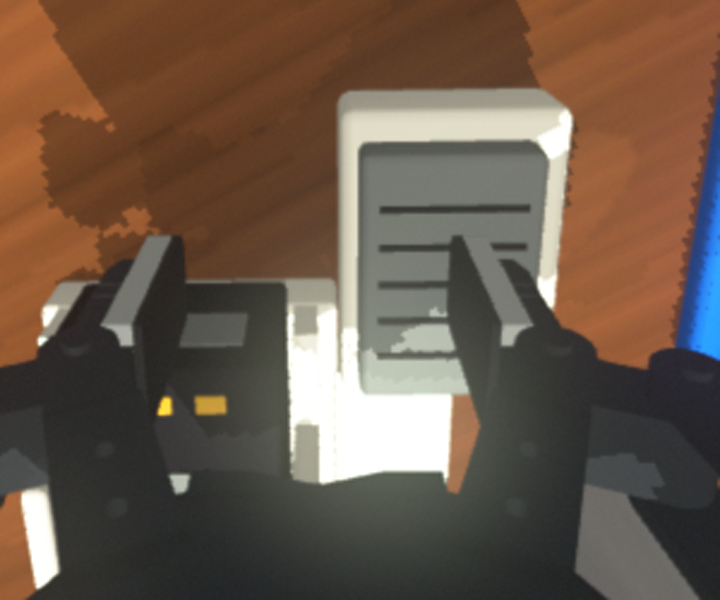

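The battery has slid out. Its rear edge moved from x≈200 to x≈255 in the scene crop, roughly 28 mm, and it now rests on the finger. Next I'll press the key to its stop.

Call:
{"name": "servo_tool", "arguments": {
  "moves": [
    [0.05,0,0,0,-0.35],
    [0.05,0,0,0,-0.35],
    [0.05,0,0,0,-0.35],
    [0.05,0,0,0,-0.35],
    [0.05,0,0,0,-0.35],
    [0,0,0,0,-0.35],
    [0,0,0,0,-0.35],
    [0,0,0,0,-0.35],
    [0,0,0,0,-0.35],
    [0,0,0,0,-0.35]
  ]
}}

```text
clock: 11.15
tcp_pos: [0.5849, 0.0835, 0.0267]
orientation: [0.684, 0.181, 0.683, -0.18]
wrist_force: [-7.7, -0.3, 21.7]
finger_gap: 0.0577
```

```bash
python3 chk.py
```

```text
clk 11.15 dock xy mm [-59.65934101  29.59315542] z 26.73166891076026 gap 57.70049135274408 F [-7.68 -0.29 21.74] yaw -0.5169535558993268
```

The force rose by 12 N over only 0.5 mm of travel, so the key is at its stop. Contact was near z≈36.7 mm and the stop is near 26.8 mm, which gives about 10 mm of travel. I'll back off slightly and check.

Call:
{"name": "servo_tool", "arguments": {
  "moves": [
    [-0.05,0,0,0,-0.35],
    [-0.05,0,0,0,-0.35],
    [0,0,0,0,-0.35],
    [0,0,0,0,-0.35],
    [0,0,0,0,-0.35],
    [0,0,0,0,-0.35],
    [0,0,0,0,-0.35],
    [0,0,0,0,-0.35],
    [0,0,0,0,-0.35],
    [0,0,0,0,-0.35]
  ]
}}

```text
clock: 12.4
tcp_pos: [0.5849, 0.0835, 0.0268]
orientation: [0.684, 0.181, 0.683, -0.18]
wrist_force: [-7.3, -0.9, 16.7]
finger_gap: 0.0576
```

```bash
python3 - <<'E'
import chk
from h import *
Q=chk.Q;c,s=np.cos(Q[2]),np.sin(Q[2])
for n in ["scene","top"]:
    p=optics.read_camera(n)
    for r in models.pinpoint("battery_mid",p)[:1]:
        w=atz(p,r["location"],.033)[:2]-Q[:2];print(n,r["conf"],"dock",c*w[0]+s*w[1],-s*w[0]+c*w[1])
    a=(150,190) if n=="scene" else (120,170)
    im=cv2.resize(p["pixels"][a[0]:a[0]+150,a[1]:a[1]+200],None,fx=4,fy=4,interpolation=cv2.INTER_CUBIC);cv2.imwrite(f"pics/{n}6.png",im)
s=env.get_state();print(s["clock"],s["wrist_force"])
E
```

```text
clk 12.4 dock xy mm [-59.64830238  29.54321075] z 26.825097784195584 gap 57.62292677984899 F [-7.27 -0.93 16.74] yaw -0.516934773553997
scene 0.95 dock -0.005453538325807465 -0.004555544475892179
top 0.97 dock -0.00726948729123517 -0.0018264434023975136
12.6 [-5.8952033   1.406429   15.57417428]
```

View pics/scene6.png

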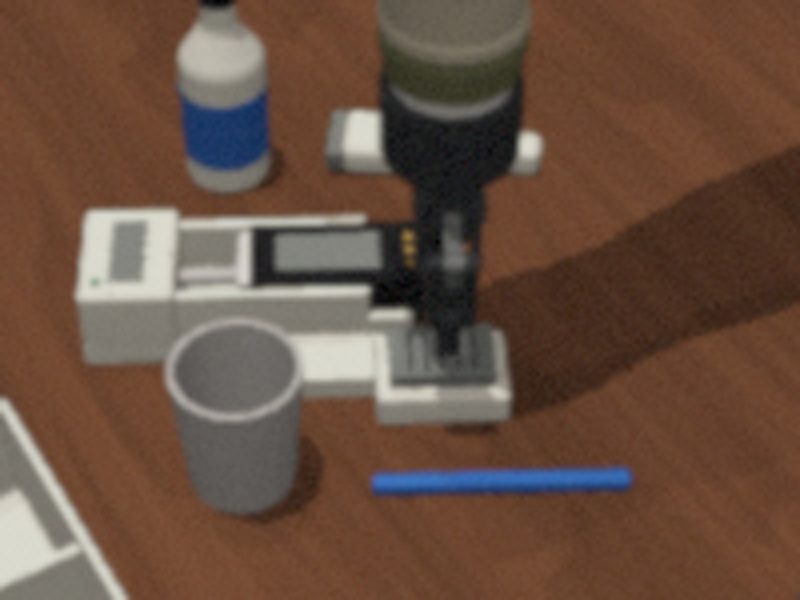

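View pics/top6.png

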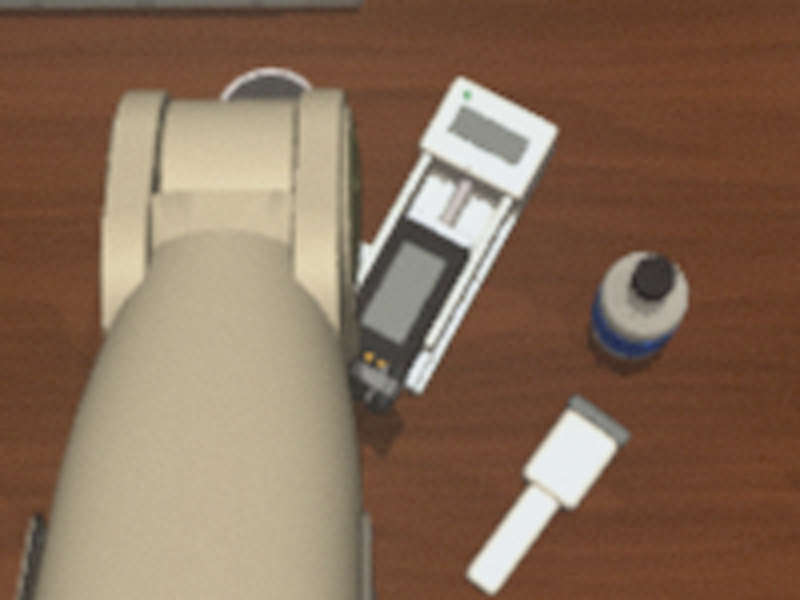

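The battery measures x ≈ -6 mm in the dock frame, about 30–36 mm out. It is level and at rest against the finger, and the key is at its stop. I'll hand in.

```bash
python3 -c "
from workcell import order
print(order.hand_in())"
```

```text
the job is handed in; nothing more can be done
None
```

I pressed the ejector key down to its stop with one fingertip. The other finger stopped the battery as it slid out, and I handed the job in with both still held. `hand_in()` reports no verdict, so success is judged only from the checks below.

- **Key:** First contact was at a TCP height between about 35 and 37 mm, and the hard stop was at about 26.8 mm. That fits the full 10 mm of travel. The upward force was still about 16 N at the end, after I eased off from 22 N.
- **Battery:** In the last pictures it looks level, on its track and resting against the finger. The trained network puts its centre at x = -5.5 mm (scene camera) and -7.3 mm (top camera), so about 36 mm out. The finger's position and the rear edge in the picture give about 28–30 mm. These differ by several millimetres, but both are within the 15–50 mm range.
- **Side force:** The wrist showed about 6–7 N sideways, a little more than the spring's 3–5 N. I put the rest down to friction on the key but could not separate the two. It is well below the 18 N limit.
- **Other things on the desk:** The cup, gel bottle, pen and probe look unmoved in the last pictures. The arm hides part of the top view, and I did not recheck the jar or the case, but the arm did not go near either.

The clock read 12.6 s at the last check, against the 35 s limit.

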